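Turn the ornament box over onto its lid

TASK

The box with the loose red lid leans lid up on the sloping wooden stand; the ornament tiles inside lie face down. Turn it over so that it leans on the same stand with its red lid underneath, its end resting on the foot board, centred and squarely on the two rails. The lid is not fastened: keep it held shut all the way so that nothing falls out, leave the box resting there by itself, and leave the other things on the bench alone.

Things in the scene. Friction and masses are not known exactly. Their poses are not given: they have to be found in the camera images.
- box_mid (a point): Centre of the closed wooden box with its lid: 140 long, 130 wide, 52 mm thick, 0.46 kg in all, a green stripe on two sides. x lies along the length (at the start pointing down the slope), y along the width, z out through the lid; bottom face 26 mm along -z, lid face 26 mm along +z. It leans at 45 degrees, lid up; its upper 36 mm stand free beyond the rails.
- box_mouth (a point): Centre of the box's open rim, 18 mm from the box's centre along its z axis; axes as the box's. It coincides with the centre of the lid plate's underside while the lid is shut.
- lid_under (a point): Centre of the underside of the loose red lid's plate, where it meets the rim; z out through its top face, 8 mm away. Plate 140 x 130 x 8 mm, flush with the box; a plug below it reaches 10 mm into the box with 1.5 mm play. Nothing but its weight (about 0.12 kg) holds it: it falls out of an unpinched upturned box.
- tile_a_mid (a point): Centre of the yellow ornament tile loose inside the box (55 x 45 x 16 mm, 40 g), hidden under the lid; it slides to the lower end and drops onto the lid's inside as the box is turned.
- tile_b_mid (a point): Centre of the red ornament tile loose inside the box, same size.
- stand: Fixed wooden stand, base board 200 x 170 x 12 mm; origin under its centre, on the bench; z up, x horizontal the way the slope descends (ahead and to the left as the robot sees it), y across. Two rails 25 mm wide, centred at y = +-57.5 mm, fall at 45 degrees towards +x and carry the box's long margins; the 90 mm gap between them is open down to the base board, so a finger fits under the box.
- stand_home (a point): Point on the stand where the centre of the box lies when it leans fully home, either way up: x = 0, y = 0, z = 138 mm in the stand's frame; axes as the stand's.
- stand_foot (a point): Middle of the corner where the rails' top faces meet the foot board: x = +31, y = 0, z = 70 mm in the stand's frame. The foot board is 140 mm wide, square to the rails, rises 62 mm off them and stops the box's lower end. The rails reach 104 mm up the slope from here.
- bamboo: Bystander: upright green bamboo cut, 70 mm across, 130 mm tall; origin at the centre of its underside.
- glue: Bystander: white bottle with orange cap, 56 mm across, 150 mm tall; origin at the centre of its underside.
- mallet: Bystander: hammer lying on the bench to one side; origin under its middle, x along its handle.
- tape: Bystander: yellow roll, 90 mm across, 25 mm high, lying flat; origin at the centre of its underside.
Mind the look-alikes: they are no part of the job. What is shaped like the part that bears lid_under but pink or white is not meant. What is shaped like the part that bears box_mid but black is not meant.

How it is judged (in metres and radians):
At the end, for the whole second after the job is handed in: The box leans on the stand with its lid underneath, on the rails (box axis within 0.13 rad of 45 degrees face down, square to the stand within 0.13 rad), its centre within 12 mm along and above and 15 mm across of the home place; lid shut within 6 mm, both tiles inside, everything at rest (angle between box_mid's own z axis and vertical between 2.226 and 2.486 rad and x of box_mid in the frame of stand between -0.012 and 0.012 m and y of box_mid in the frame of stand between -0.015 and 0.015 m and z of box_mid in the frame of stand between 0.126 and 0.15 m and angle between the y axis of box_mid and the y axis of stand, either way round below 0.13 rad and distance between lid_under and box_mouth below 0.006 m and angle between the z axis of lid_under and the z axis of box_mid, either way round below 0.08 rad and linear speed of each of box, lid below 0.02 m/s and contact force between lid and stand above 0.3 N and x of tile_a_mid in the frame of box_mid between -0.07 and 0.07 m and y of tile_a_mid in the frame of box_mid between -0.065 and 0.065 m and z of tile_a_mid in the frame of box_mid between -0.026 and 0.026 m and x of tile_b_mid in the frame of box_mid between -0.07 and 0.07 m and y of tile_b_mid in the frame of box_mid between -0.065 and 0.065 m and z of tile_b_mid in the frame of box_mid between -0.026 and 0.026 m); the robot touches nothing.
It fails at once if the lid comes open by more than 15 mm (distance between lid_under and box_mouth above 0.015 m).
It fails at once if the bamboo is moved more than 30 mm (distance of bamboo from where it was at the start of the episode above 0.03 m).
It fails at once if the glue is moved more than 30 mm (distance of glue from where it was at the start of the episode above 0.03 m).
It fails at once if the mallet is moved more than 30 mm (distance of mallet from where it was at the start of the episode above 0.03 m).
It fails at once if the tape is moved more than 30 mm (distance of tape from where it was at the start of the episode above 0.03 m).
It also fails if it takes over 45 s, if anything falls off the work surface, if the arm or the gripper's body presses on something with over 40 N, if the wrist force passes 120 N, or if a joint passes its speed limit or range.

ROBOT

A 6-joint arm with a two-finger parallel gripper is mounted at the origin on the work surface. World frame = base frame: x ahead of the robot, y to its left, z up, the work surface at z = 0. Lengths are in mm, angles in rad, forces in N, time in s.
With the tool pointing down it reaches from about 400 to 925 mm from the base axis. Payload 12.5 kg.
Tool frame: the origin (TCP) lies at the very end of the fingers, on their centre line; the grasp point (between the pads) lies 19 mm behind it; y points along the fingers, z is the direction in which the jaws open and shut, and the axes are right-handed (so a half turn about y gives the same grasp; the last joint's range is limited). The gripper opens to 95 mm and grips with 3 to 60 N. Pads are 20 mm wide; open, the fingers measure 119 mm over their backs; the gripper's body (75 mm by 180 mm) begins 59 mm behind the grasp point.
Start: joints at [-1.336, 0.491, 1.559, -0, 1.092, -0.106], TCP at [208.924, -589.065, 214.661] pointing down, gripper open.
Joint ranges: [-3.1, 3.1], [-0.84, 2.19], [0.05, 2.79], [-1.13, 4.28], [0.06, 2.93], [-2.69, 2.69]. Speed limits (rad/s): [2.22, 2.22, 2.79, 3.14, 3.14, 3.14].

INTERFACE

Orientations are given as [roll, pitch, yaw] about the fixed x, y, z axes, in that order (R = Rz(yaw) Ry(pitch) Rx(roll)).
In Python, from cell import env, optics gives the robot as it stands.
- The arm moves only by the tool drive_tool, never from a script. Its argument "steps" is a list of rows, each an object with "slide": the shift along the tool's x, y, z in m, a list of three; "dr": the turn, a rotation vector about the tool's x, y, z in rad, a list of three; "fingers": the finger opening in m, from 0 to 0.0951. A call has 1 to 5 rows; each row is the pose to reach, as a shift and turn from the pose commanded when the call began, along the tool's axes at that moment; what a row does not reach only later rows make up. A row lasts 1/12 s, in which the tool goes at most 41.7 mm and 7.16 degrees, less where a joint would pass 70% of its speed; a pose out of reach is approached as far as the arm can. A call with a gripper value outside its range is refused whole. The fingers move at their own pace and stop on an object; the grip force is fixed at half the most. Time passes only in rows, so rows that repeat a pose let the fingers close. It gives the time, the measured TCP pose, the force and the opening at its end, in the units of the state.
- env.state(): the state, without advancing time (a new reading comes with each control period).
- optics.read_camera(name): name is "scene" or "side" or "wrist"; returns the picture (400x640x3 uint8, red, green, blue); there is no depth.
- optics.camera_model(name): a dict with "mtx" (3x3 intrinsics, pixels), "R" (3x3) and "t" (3): a world point X has camera coordinates R X + t. Camera axes: x right, y down, z forward; pixel columns grow to the right and rows downward; lengths in mm; the calibration is good to about 2 mm. A picture is of the moment at which its call begins: read the wrist's pose just before it. camera_model takes no time and is no camera call; for the wrist camera it gives the pose at the moment of the call.
- env.job_done(): hands the job in, once; it reports no verdict.
The state is a dict: "t": time; "joints": joint angles; "qvel": joint speeds; "tau": joint torques, N m; "eef_pos": TCP position; "tcp_rot": TCP orientation; "ft_force": force on the tool from outside, world axes, zero at the start; "moment": the same for the moment, N m; "opening": opening from 0.0 (shut) to 1.0 (fully open).
Only numpy, scipy, OpenCV 4.12 (cv2) and the standard library are available. Lean on these libraries where they do the work, as an engineer would, in place of code of your own. Each camera call takes 0.05 s, during which the arm holds its last target.

## Working session

There is one attempt and no reset: what is moved stays moved. The work goes in short steps, Python scripts to look and compute and a tool call to move; the robot and the scene stay as the last step left them, time stands still between calls to the robot, and variables do not carry over. Pictures are saved under pics/ and viewed, and the job is handed in when it is done.

Besides the shell and the picture viewer there is one more tool, called after "Request:" by a JSON object that holds its "op" and its "data", one argument or row to a line. drive_tool: Moves the arm, as the interface text tells. Its arguments: {"type":"object","properties":{"steps":{"type":"array","items":{"type":"object","properties":{"slide":{"type":"array","items":{"type":"number"}},"dr":{"type":"array","items":{"type":"number"}},"fingers":{"type":"number"}}}}},"required":["steps"]}

```bash
ls -la; mkdir -p pics; python3 - <<'E'
from cell import env, optics
import cv2
print(env.state())
for n in ["scene","side","wrist"]:
    m=optics.camera_model(n); im=optics.read_camera(n)
    cv2.imwrite(f"pics/{n}0.png",im[:,:,::-1]); print(n,m)
E
```

```text
total 12
drwxr-xr-x  3 agent agent 4096 Dec  6 14:50 .
drwxr-xr-x 23 root  root  4096 Dec  6 14:50 ..
drwxr-xr-x  2 agent agent 4096 Dec  6 14:50 pics
{'t': 0.0, 'joints': array([-1.33557880e+00,  4.91530983e-01,  1.55947031e+00, -5.91266468e-06,
        1.09169383e+00, -1.05588282e-01]), 'qvel': array([-0.00038854, -0.00050477,  0.00046606, -0.00028945,  0.00067242,
       -0.00129391]), 'tau': array([-3.15001897e-03, -6.12652874e+01, -2.58179730e+01,  6.90667494e-02,
        4.82817425e-02, -1.76949629e-04]), 'eef_pos': array([ 208.87174405, -588.79616275,  214.07231974]), 'tcp_rot': array([-1.57189321e+00,  1.10976749e-04, -2.80078418e+00]), 'ft_force': array([-1.05978177, -0.05808153, -0.14831063]), 'moment': array([-0.00157679, -0.00976811, -0.01426628]), 'opening': 0.99798032788871}
scene {'mtx': array([[400.50929857,   0.        , 315.97882803],
       [  0.        , 400.50929857, 194.42662861],
       [  0.        ,   0.        ,   1.        ]]), 'R': array([[ 0.26679851,  0.96373558,  0.00568207],
       [ 0.54192455, -0.14514464, -0.82779878],
       [-0.79695442,  0.223934
[... 171 characters left out ...]
530444, 201.28580589],
       [  0.        ,   0.        ,   1.        ]]), 'R': array([[-0.98404657, -0.17755748,  0.01121148],
       [-0.14067426,  0.73795946, -0.66002015],
       [ 0.10891789, -0.65106772, -0.75116424]]), 't': array([ 562.1965416 ,  197.29483541, 1064.09569733])}
wrist {'mtx': array([[357.76820632,   0.        , 321.30263932],
       [  0.        , 357.76820632, 198.08709487],
       [  0.        ,   0.        ,   1.        ]]), 'R': array([[ 3.33720624e-01, -9.42671680e-01, -8.05339665e-04],
       [-9.01977589e-01, -3.19562345e-01,  2.90372755e-01],
       [-2.73983529e-01, -9.61769788e-02, -9.56913274e-01]]), 't': array([-624.19182298,  -32.58368524,  391.60696377])}
```

View pics/scene0.png

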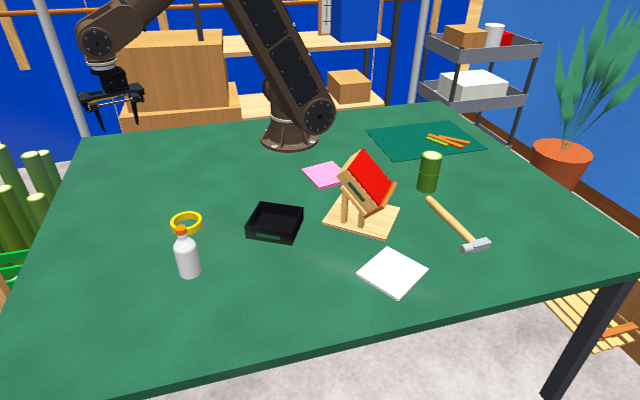

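View pics/side0.png

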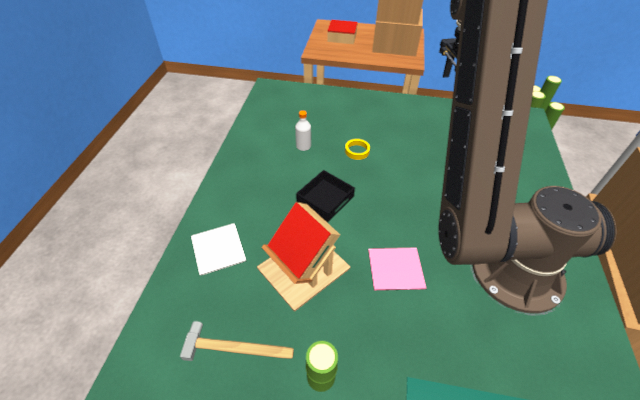

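View pics/wrist0.png

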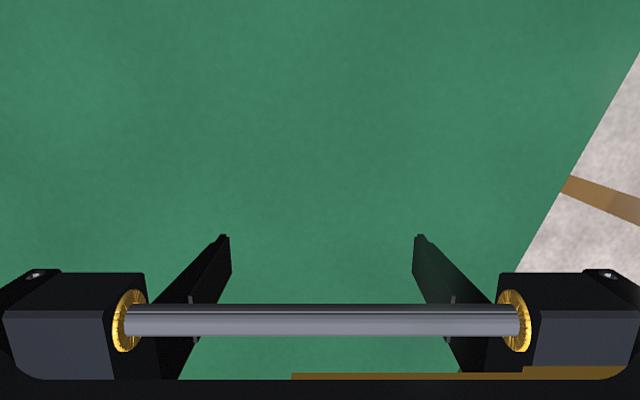

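```bash
python3 - <<'E'
import cv2
a=cv2.imread("pics/scene0.png")[140:250,300:430]; b=cv2.imread("pics/side0.png")[190:315,245:365]
cv2.imwrite("pics/z1.png",cv2.resize(a,None,fx=6,fy=5.4,interpolation=cv2.INTER_CUBIC)[:, :])
cv2.imwrite("pics/z1.png",cv2.resize(a,None,fx=5,fy=5,interpolation=cv2.INTER_CUBIC))
cv2.imwrite("pics/z2.png",cv2.resize(b,None,fx=4.8,fy=4.8,interpolation=cv2.INTER_CUBIC))
E
```

```text
(no output)
```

View pics/z1.png

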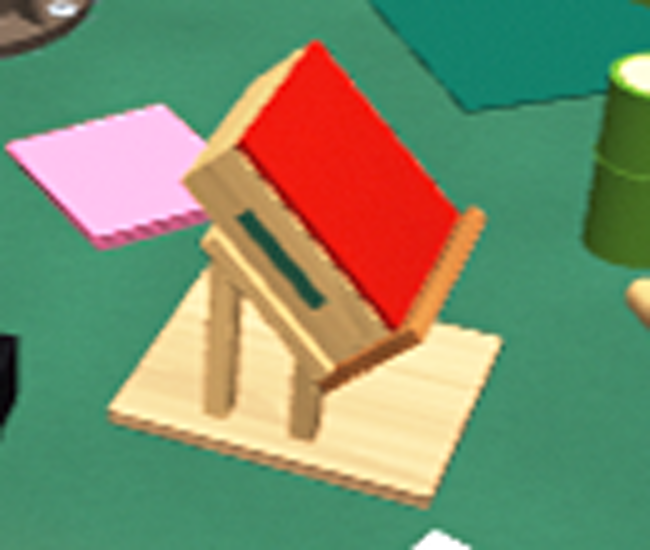

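View pics/z2.png

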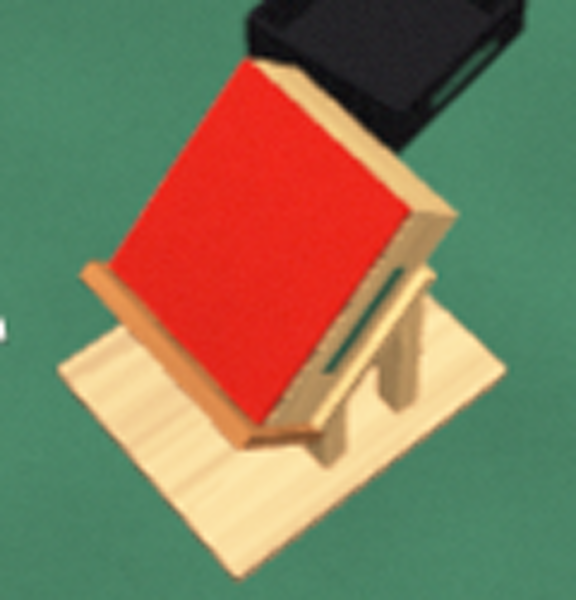

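```bash
cat > h.py <<'E'
import numpy as np
from cell import env, optics
from scipy.spatial.transform import Rotation as R
e=np.array([1,0,-1])/2**.5; n=np.array([1,0,1])/2**.5; yv=np.array([0,1.,0]); H=np.array([0,0,138.])
def T(p,s): # stand->world
    return R.from_euler('z',s[2]).apply(p)+np.array([s[0],s[1],0])
def proj(name,X,m=None):
    m=m or optics.camera_model(name); c=m["R"]@np.atleast_2d(X).T+m["t"][:,None]; u=m["mtx"]@c; return (u[:2]/u[2]).T
E
python3 - <<'E'
from h import *
from scipy.optimize import least_squares
lid=lambda a,b:H+26*n+70*a*e+65*b*yv
B=lambda a,b:np.array([100*a,85*b,12.])
sc=[((321.8,222.2),B),((386,240),B),((400.4,208),B)]
pts=np.array([lid(-1,-1),lid(-1,1),lid(1,1),lid(1,-1),B(-1,-1),B(-1,1),B(1,1),B(1,-1)])
ms,md=optics.camera_model("scene"),optics.camera_model("side")
def allp(s): return np.vstack([proj("scene",T(pts,s),ms),proj("side",T(pts,s),md)])
s0=[500,150,0.8]
obs=[(321.8,222.2),(386,240),(400.4,208),(363.4,148),(347.6,169.6),(378.6,205.4)]
obs2=[(257.1,267.1),(294.6,310.2),(350.4,267.1),(297.1,202.5),(330.6,234.2),(267.9,245.2),(299.6,277.9)]
def res(s,full=False):
    P=allp(s);o=[]
    for q,pp in ((obs,P[:8]),(obs2,P[8:])):
        for i,x in enumerate(q):
            c=pp[:4] if i>=3 else pp[4:]
            d=c-np.array(x); o.append(d[np.argmin((d**2).sum(1))])
    return np.array(o) if full else np.array(o).ravel()
best=min((least_squares(res,[x,y,a]) for x in(450,550) for y in(0,100,200) for a in (.3,.8,1.2)),key=lambda r:r.cost)
print(best.x,best.cost);print(res(best.x,True).round(1))
for q in (lid(-1,-1),lid(-1,1),H,lid(1,1)): print(T(q,best.x))
E
```

```text
[593.07362498 101.02776126   0.88350314] 14.5934884072984
[[-0.1 -1.5]
 [-0.  -1.6]
 [ 0.2 -1.4]
 [ 0.3 -1.2]
 [ 1.1 -2.8]
 [ 1.7 -0.4]
 [-0.1 -1.4]
 [-0.  -0.7]
 [ 0.6 -0.9]
 [-1.  -1.2]
 [-0.3 -1.1]
 [-0.4 -0.6]
 [-1.1  0.5]]
[623.57706068  35.7396275  205.88225099]
[523.09145826 118.21776828 205.88225099]
[593.07362498 101.02776126 138.        ]
[585.89853034 194.73751538 106.88730163]
```

```bash
cat >> h.py <<'E'
def ray(name,uv,z):
    m=optics.camera_model(name); C=-m["R"].T@m["t"]; d=m["R"].T@np.linalg.solve(m["mtx"],[uv[0],uv[1],1]); return C+d*(z-C[2])/d[2]
S=[593.1,101.0,0.8835]
def target(a,up=0,nn=0,flip=False,s=None,b=0):
    s=s or S; Rz=R.from_euler('z',s[2])
    p=T(H+a*e+nn*n+b*yv,s)+[0,0,up]
    z=Rz.apply(n); y=Rz.apply(e)
    if flip: z=-z
    return p,R.from_matrix(np.column_stack([np.cross(y,z),y,z]))
def delta(p,rot):
    st=env.state(); c=R.from_euler('xyz',st['tcp_rot'])
    print('t',st['t'],'q',st['joints'].round(3),'pos',st['eef_pos'].round(1),'F',st['ft_force'].round(1),'open',round(st['opening'],3))
    print('slide(m)',(c.inv().apply(p-st['eef_pos'])/1000).round(4).tolist(),'dr',(c.inv()*rot).as_rotvec().round(4).tolist())
E
python3 - <<'E'
from h import *
for nm,uv,z in (("scene",(188,277),0),("scene",(181,230),150),("side",(303,148),0),("scene",(428,191),0),("side",(322,345),130),("scene",(186,222),25)): print(nm,ray(nm,uv,z).round())
print(target(-95)[0],target(-95)[1].as_euler('xyz'))
delta(*target(-95,up=60))
p,_=target(-95,up=80)
E
```

```text
scene [ 718. -424.    0.]
scene [ 713. -415.  150.]
side [ 701. -402.    0.]
scene [517. 372.   0.]
side [501. 353. 130.]
scene [ 514. -423.   25.]
[550.48075252  49.07601956 205.17514421] [-7.85398163e-01  2.22044605e-16 -6.87296327e-01]
t 0.15 q [-1.336  0.491  1.559  0.     1.092 -0.106] pos [ 208.9 -588.9  214.2] F [ 0.4  0.1 -0.5] open 1.002
slide(m) [-0.5352, -0.0505, -0.4871] dr [0.4647, -1.9857, 0.8215]
```

Request:
{"op": "drive_tool", "data": {
  "steps": [
    {"slide": [-0.03,-0.02,-0.03],"dr": [0.0,-0.12,0.0]},
    {"slide": [-0.06,-0.03,-0.06],"dr": [0.0,-0.24,0.0]},
    {"slide": [-0.09,-0.04,-0.09],"dr": [0.0,-0.36,0.0]},
    {"slide": [-0.12,-0.05,-0.12],"dr": [0.04,-0.48,0.02]},
    {"slide": [-0.15,-0.05,-0.15],"dr": [0.08,-0.58,0.05]}
  ]
}}

```text
invalid input
```

```bash
python3 - <<'E'
from h import *
delta(*target(-95,up=60))
E
```

```text
t 0.15 q [-1.336  0.491  1.559  0.     1.092 -0.106] pos [ 208.9 -588.9  214.2] F [ 0.4  0.1 -0.5] open 1.002
slide(m) [-0.5352, -0.0505, -0.4871] dr [0.4647, -1.9857, 0.8215]
```

Fingers are probably required in each row.

Request:
{"op": "drive_tool", "data": {
  "steps": [
    {"slide": [-0.03,-0.02,-0.03],"dr": [0.0,-0.12,0.0],"fingers": 0.095},
    {"slide": [-0.06,-0.03,-0.06],"dr": [0.0,-0.24,0.0],"fingers": 0.095},
    {"slide": [-0.09,-0.04,-0.09],"dr": [0.0,-0.36,0.0],"fingers": 0.095},
    {"slide": [-0.12,-0.05,-0.12],"dr": [0.04,-0.48,0.02],"fingers": 0.095},
    {"slide": [-0.15,-0.05,-0.15],"dr": [0.08,-0.58,0.05],"fingers": 0.095}
  ]
}}

```text
t: 0.57
eef_pos: [296.3, -406.5, 265.1]
tcp_rot: [-1.478, 0.024, -2.213]
ft_force: [1.3, -0.5, 0.1]
opening: 1.0
```

```bash
python3 - <<'E'
from h import *
delta(*target(-95,up=60))
E
```

```text
t 0.5667 q [-1.107  0.231  1.831  0.074  1.007 -0.501] pos [ 296.3 -406.5  265.1] F [ 1.3 -0.5  0.1] open 1.0
slide(m) [-0.5169, 0.0057, -0.0701] dr [0.5328, -1.4105, 0.6415]
```

Request:
{"op": "drive_tool", "data": {
  "steps": [
    {"slide": [-0.04,-0.0,-0.005],"dr": [0.04,-0.1,0.05],"fingers": 0.095},
    {"slide": [-0.08,0.0,-0.01],"dr": [0.08,-0.2,0.1],"fingers": 0.095},
    {"slide": [-0.12,0.0,-0.015],"dr": [0.12,-0.32,0.14],"fingers": 0.095},
    {"slide": [-0.16,0.0,-0.02],"dr": [0.16,-0.43,0.19],"fingers": 0.095},
    {"slide": [-0.2,0.0,-0.025],"dr": [0.2,-0.54,0.24],"fingers": 0.095}
  ]
}}

```text
t: 0.98
eef_pos: [396.7, -231.4, 267.1]
tcp_rot: [-1.227, 0.144, -1.645]
ft_force: [1.2, -0.3, 0.2]
opening: 1.001
```

```bash
python3 - <<'E'
from h import *
delta(*target(-95,up=60))
E
```

```text
t 0.9833 q [-0.878  0.123  2.02   0.443  0.903 -1.039] pos [ 396.7 -231.4  267.1] F [ 1.2 -0.3  0.2] open 1.001
slide(m) [-0.2879, 0.0858, 0.11] dr [0.3373, -0.8834, 0.4016]
```

Request:
{"op": "drive_tool", "data": {
  "steps": [
    {"slide": [-0.036,0.011,0.014],"dr": [0.04,-0.1,0.046],"fingers": 0.095},
    {"slide": [-0.072,0.021,0.028],"dr": [0.08,-0.21,0.095],"fingers": 0.095},
    {"slide": [-0.108,0.032,0.041],"dr": [0.12,-0.31,0.14],"fingers": 0.095},
    {"slide": [-0.144,0.043,0.055],"dr": [0.16,-0.42,0.19],"fingers": 0.095},
    {"slide": [-0.18,0.054,0.069],"dr": [0.2,-0.52,0.24],"fingers": 0.095}
  ]
}}

```text
t: 1.4
eef_pos: [494.0, -56.6, 265.4]
tcp_rot: [-0.945, 0.113, -1.07]
ft_force: [0.6, -0.5, 0.6]
opening: 0.998
```

```bash
python3 - <<'E'
from h import *
delta(*target(-95,up=60))
E
```

```text
t 1.4 q [-0.567  0.169  2.078  0.838  0.848 -1.59 ] pos [494.  -56.6 265.4] F [ 0.6 -0.5  0.6] open 0.998
slide(m) [-0.0651, 0.065, 0.0768] dr [0.1357, -0.3636, 0.1627]
```

Request:
{"op": "drive_tool", "data": {
  "steps": [
    {"slide": [-0.02,0.02,0.022],"dr": [0.04,-0.11,0.05],"fingers": 0.095},
    {"slide": [-0.04,0.04,0.045],"dr": [0.08,-0.22,0.1],"fingers": 0.095},
    {"slide": [-0.06,0.06,0.07],"dr": [0.12,-0.33,0.15],"fingers": 0.095},
    {"slide": [-0.065,0.065,0.077],"dr": [0.136,-0.364,0.163],"fingers": 0.095},
    {"slide": [-0.065,0.065,0.077],"dr": [0.136,-0.364,0.163],"fingers": 0.095}
  ]
}}

```text
t: 1.82
eef_pos: [551.3, 48.5, 264.1]
tcp_rot: [-0.786, 0.003, -0.688]
ft_force: [-1.0, -0.7, -0.4]
opening: 0.998
```

```bash
python3 - <<'E'
from h import *
import cv2
delta(*target(-95))
im=optics.read_camera("wrist"); m=optics.camera_model("wrist")
pts=[T(H+26*n+70*a*e+65*b*yv,S) for a in(-1,1) for b in(-1,1)]+[T(H-26*n-70*e+65*b*yv,S) for b in(-1,1)]+[T(np.array([100*a,85*b,12.]),S) for a in(-1,1) for b in(-1,1)]
P=proj("wrist",np.array(pts),m); print(P.round(1))
im=im[:,:,::-1].copy()
cv2.imwrite("pics/w1raw.png",im)
for p in P: cv2.circle(im,tuple(int(v) for v in p.round()),3,(255,0,255),1)
cv2.imwrite("pics/w1.png",im)
cv2.imwrite("pics/s1.png",optics.read_camera("scene")[:,:,::-1])
E
```

```text
t 1.8167 q [-0.379  0.273  2.025  1.048  0.89  -1.977] pos [551.3  48.5 264.1] F [-1.  -0.7 -0.4] open 0.998
slide(m) [-0.0008, 0.0417, -0.0417] dr [0.0011, -0.0023, -0.0019]
[[302.7 292.6]
 [298.5 116.3]
 [309.1 225.1]
 [307.1 106.3]
 [233.8 292.9]
 [218.4 116.7]
 [123.4 263.1]
 [ 90.8  86.5]
 [279.5 215.1]
 [274.1  86.6]]
```

View pics/w1.png

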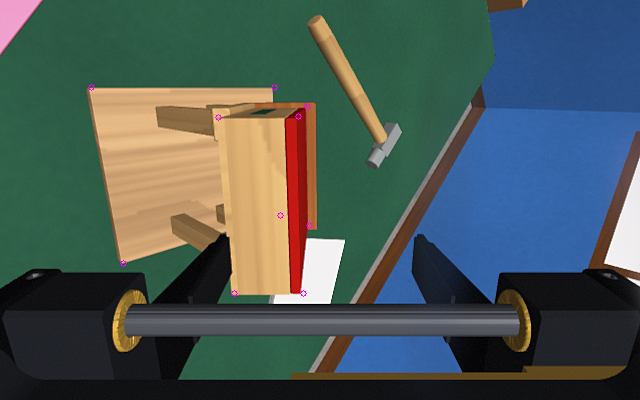

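View pics/s1.png

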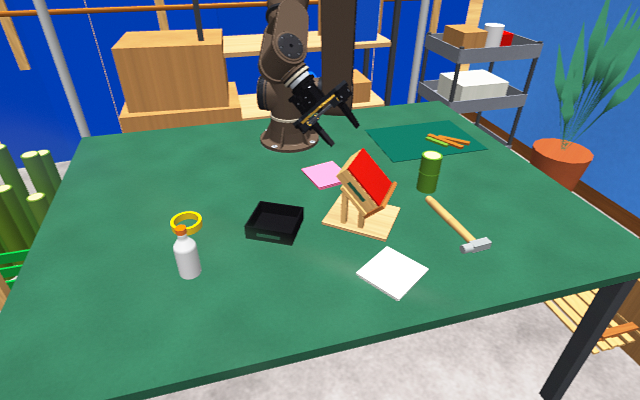

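```bash
python3 - <<'E'
import cv2
a=cv2.imread("pics/w1raw.png")[70:310,80:330]
cv2.imwrite("pics/z3.png",cv2.resize(a,None,fx=2.5,fy=2.5,interpolation=cv2.INTER_CUBIC))
E
```

```text
(no output)
```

View pics/z3.png

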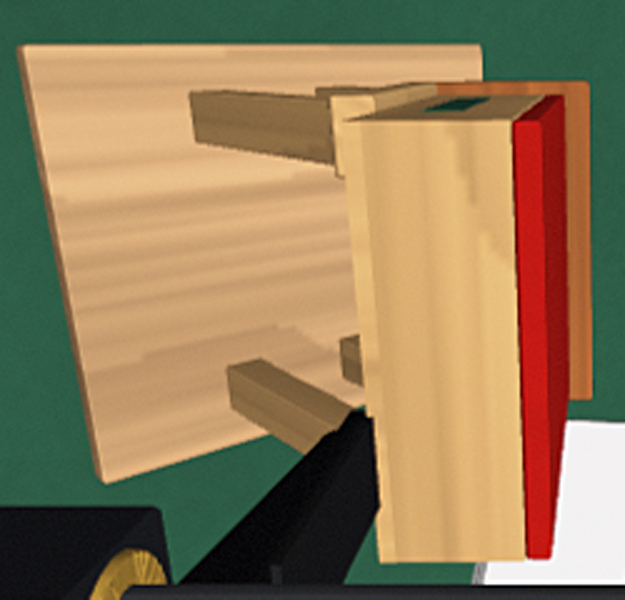

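```bash
python3 - <<'E'
from h import *
from scipy.optimize import least_squares
m=optics.camera_model("wrist")
B=lambda a,b:np.array([100*a,85*b,12.])
L=lambda c,b:H+26*c*n-70*e+65*b*yv
pts=np.array([B(-1,1),B(-1,-1),B(1,1),L(1,1),L(1,-1),L(-1,1),L(-1,-1)])
obs=np.array([(88,88),(121.2,263.2),(272,88),(297.2,118.4),(300,293.2),(218,118.4),(232.4,294.8)])
for k in (3,4):
    f=lambda s:(proj("wrist",T(pts,s[:3])+[0,0,s[3] if k==4 else 0],m)-obs).ravel()
    r=least_squares(f,(S+[0])[:k]); print(r.x,r.cost); print(r.fun.reshape(-1,2).round(1))
E
```

```text
[592.80921764  98.47358625   0.8795407 ] 5.310326337677978
[[ 1.3 -0.5]
 [ 0.6  1. ]
 [ 1.3 -0.4]
 [-0.4 -0.6]
 [ 0.9  1.2]
 [-1.5 -0.2]
 [-0.6 -0.2]]
[ 5.93058846e+02  9.85783889e+01  8.79369508e-01 -5.04317193e-01] 5.132101285272379
[[ 1.5 -0.4]
 [ 0.7  0.9]
 [ 1.2 -0.2]
 [-0.7 -0.4]
 [ 0.7  1. ]
 [-1.6 -0.1]
 [-0.6 -0.5]]
```

```bash
sed -i 's/^S=.*/S=[593.0,99.0,0.880]/' h.py; python3 - <<'E'
from h import *
delta(*target(-95))
delta(*target(0))
E
```

```text
t 1.9167 q [-0.382  0.27   2.026  1.046  0.89  -1.973] pos [550.5  46.8 264.5] F [ 0.1 -1.   0. ] open 0.996
slide(m) [-0.0003, 0.0422, -0.0417] dr [0.0027, -0.0042, -0.0014]
t 1.9167 q [-0.382  0.27   2.026  1.046  0.89  -1.973] pos [550.5  46.8 264.5] F [ 0.1 -1.   0. ] open 0.996
slide(m) [-0.0002, 0.1371, -0.0414] dr [0.0027, -0.0042, -0.0014]
```

Request:
{"op": "drive_tool", "data": {
  "steps": [
    {"slide": [0,0.02,-0.0215],"dr": [0.003,-0.004,-0.001],"fingers": 0.095},
    {"slide": [0,0.04,-0.0415],"dr": [0.003,-0.004,-0.001],"fingers": 0.095},
    {"slide": [0,0.06,-0.0415],"dr": [0.003,-0.004,-0.001],"fingers": 0.095},
    {"slide": [0,0.065,-0.0415],"dr": [0.003,-0.004,-0.001],"fingers": 0.095},
    {"slide": [0,0.065,-0.0415],"dr": [0.003,-0.004,-0.001],"fingers": 0.095}
  ]
}}

```text
t: 2.33
eef_pos: [561.0, 59.4, 189.1]
tcp_rot: [-0.785, 0.001, -0.691]
ft_force: [-0.4, 0.1, 0.7]
opening: 0.998
```

```bash
python3 - <<'E'
from h import *
import cv2
delta(*target(0))
cv2.imwrite("pics/w2.png",optics.read_camera("wrist")[:,:,::-1])
E
```

```text
t 2.3333 q [-0.348  0.405  2.095  1.234  0.784 -2.215] pos [561.   59.4 189.1] F [-0.4  0.1  0.7] open 0.998
slide(m) [-0.0006, 0.0721, -0.0002] dr [-0.0007, -0.0006, -0.0006]
```

View pics/w2.png

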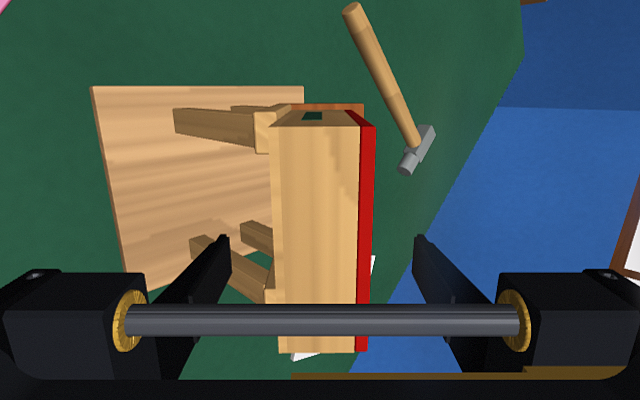

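Request:
{"op": "drive_tool", "data": {
  "steps": [
    {"slide": [0,0.02,0],"dr": [0,0,0],"fingers": 0.095},
    {"slide": [0,0.04,0],"dr": [0,0,0],"fingers": 0.095},
    {"slide": [-0.0005,0.06,0],"dr": [0,0,0],"fingers": 0.095},
    {"slide": [-0.0005,0.073,0],"dr": [0,0,0],"fingers": 0.095},
    {"slide": [-0.0005,0.073,0],"dr": [0,0,0],"fingers": 0.095}
  ]
}}

```text
t: 2.8
eef_pos: [594.1, 100.3, 137.9]
tcp_rot: [-0.784, -0.001, -0.689]
ft_force: [1.0, 0.3, -0.7]
opening: 1.0
```

```bash
python3 - <<'E'
from h import *
import cv2
delta(*target(0))
cv2.imwrite("pics/w3.png",optics.read_camera("wrist")[:,:,::-1])
cv2.imwrite("pics/d3.png",optics.read_camera("side")[:,:,::-1])
E
```

```text
t 2.8 q [-0.241  0.526  2.074  1.414  0.702 -2.341] pos [594.1 100.3 137.9] F [ 1.   0.3 -0.7] open 1.0
slide(m) [-0.0, -0.0012, -0.0011] dr [-0.0017, 0.0017, -0.0006]
```

View pics/w3.png

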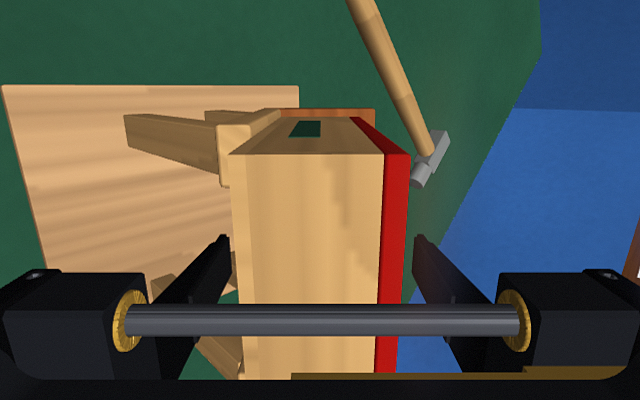

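View pics/d3.png

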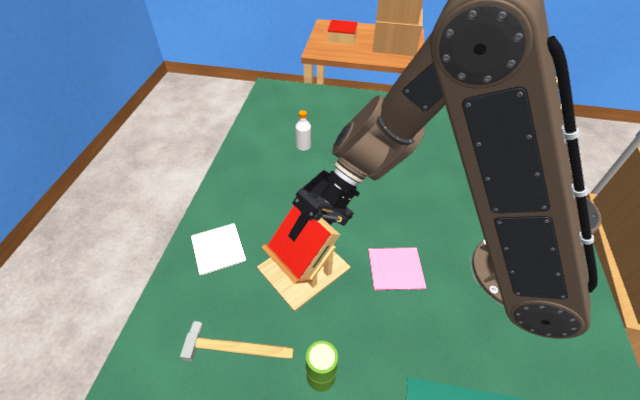

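Request:
{"op": "drive_tool", "data": {
  "steps": [
    {"slide": [0,0,-0.001],"dr": [0,0,0],"fingers": 0.07},
    {"slide": [0,0,-0.001],"dr": [0,0,0],"fingers": 0.055},
    {"slide": [0,0,-0.001],"dr": [0,0,0],"fingers": 0.04},
    {"slide": [0,0,-0.001],"dr": [0,0,0],"fingers": 0.03},
    {"slide": [0,0,-0.001],"dr": [0,0,0],"fingers": 0.03}
  ]
}}

```text
t: 3.32
eef_pos: [593.3, 99.0, 137.6]
tcp_rot: [-0.784, -0.001, -0.69]
ft_force: [-0.2, -0.1, -0.4]
opening: 0.704
```

Request:
{"op": "drive_tool", "data": {
  "steps": [
    {"slide": [0,0,0],"dr": [0,0,0],"fingers": 0.03},
    {"slide": [0,0,0],"dr": [0,0,0],"fingers": 0.03},
    {"slide": [0,0,0],"dr": [0,0,0],"fingers": 0.03},
    {"slide": [0,0,0],"dr": [0,0,0],"fingers": 0.03},
    {"slide": [0,0,0],"dr": [0,0,0],"fingers": 0.03}
  ]
}}

```text
t: 3.73
eef_pos: [593.8, 99.8, 138.1]
tcp_rot: [-0.782, -0.002, -0.689]
ft_force: [1.0, 3.5, 5.8]
opening: 0.544
```

```bash
python3 - <<'E'
from h import *
delta(*target(0,up=110))
E
```

```text
t 3.7333 q [-0.243  0.526  2.076  1.417  0.704 -2.345] pos [593.8  99.8 138.1] F [1.  3.5 5.8] open 0.544
slide(m) [0.0, -0.0782, 0.0772] dr [-0.0035, 0.0024, -0.0002]
```

Request:
{"op": "drive_tool", "data": {
  "steps": [
    {"slide": [0,-0.003,0.003],"dr": [0,0,0],"fingers": 0.03},
    {"slide": [0,-0.008,0.008],"dr": [0,0,0],"fingers": 0.03},
    {"slide": [0,-0.016,0.016],"dr": [0,0,0],"fingers": 0.03},
    {"slide": [0,-0.024,0.024],"dr": [0,0,0],"fingers": 0.03},
    {"slide": [0,-0.028,0.028],"dr": [0,0,0],"fingers": 0.03}
  ]
}}

```text
t: 4.15
eef_pos: [593.0, 99.2, 177.4]
tcp_rot: [-0.785, -0.001, -0.69]
ft_force: [-0.7, -0.1, -4.6]
opening: 0.545
```

```bash
python3 - <<'E'
from h import *
import cv2
delta(*target(0,up=110))
cv2.imwrite("pics/s4.png",cv2.resize(optics.read_camera("scene")[100:260,240:480,::-1],None,fx=3,fy=3))
cv2.imwrite("pics/w4.png",optics.read_camera("wrist")[:,:,::-1])
E
```

```text
t 4.15 q [-0.244  0.453  2.047  1.298  0.724 -2.19 ] pos [593.   99.2 177.4] F [-0.7 -0.1 -4.6] open 0.545
slide(m) [0.0002, -0.05, 0.0499] dr [-0.0006, 0.0016, -0.0]
```

View pics/s4.png

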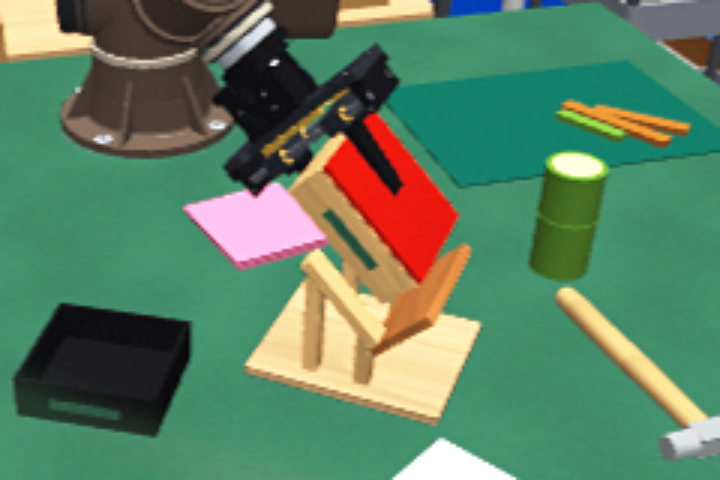

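View pics/w4.png

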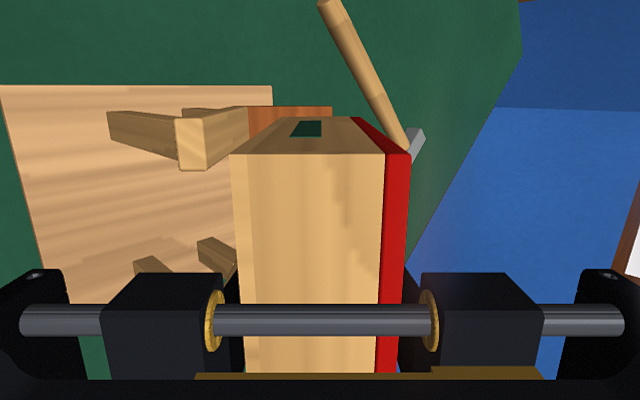

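Request:
{"op": "drive_tool", "data": {
  "steps": [
    {"slide": [0,-0.01,0.01],"dr": [0,0,0],"fingers": 0.03},
    {"slide": [0,-0.024,0.024],"dr": [0,0,0],"fingers": 0.03},
    {"slide": [0,-0.038,0.038],"dr": [0,0,0],"fingers": 0.03},
    {"slide": [0,-0.049,0.049],"dr": [0,0.02,0],"fingers": 0.03},
    {"slide": [0,-0.055,0.055],"dr": [0,0.07,0],"fingers": 0.03}
  ]
}}

```text
t: 4.67
eef_pos: [593.0, 99.2, 255.5]
tcp_rot: [-0.785, 0.048, -0.739]
ft_force: [0.7, -0.0, -5.3]
opening: 0.546
```

Request:
{"op": "drive_tool", "data": {
  "steps": [
    {"slide": [0,0,0],"dr": [0,0.08,0],"fingers": 0.03},
    {"slide": [0,0,0],"dr": [0,0.16,0],"fingers": 0.03},
    {"slide": [0,0,0],"dr": [0,0.24,0],"fingers": 0.03},
    {"slide": [0,0,0],"dr": [0,0.32,0],"fingers": 0.03},
    {"slide": [0,0,0],"dr": [0,0.4,0],"fingers": 0.03}
  ]
}}

```text
t: 5.08
eef_pos: [592.6, 99.3, 253.5]
tcp_rot: [-0.843, 0.329, -1.037]
ft_force: [-0.2, -0.2, -4.8]
opening: 0.548
```

Request:
{"op": "drive_tool", "data": {
  "steps": [
    {"slide": [0,0,0],"dr": [0,0.08,0],"fingers": 0.03},
    {"slide": [0,0,0],"dr": [0,0.16,0],"fingers": 0.03},
    {"slide": [0,0,0],"dr": [0,0.24,0],"fingers": 0.03},
    {"slide": [0,0,0],"dr": [0,0.32,0],"fingers": 0.03},
    {"slide": [0,0,0],"dr": [0,0.4,0],"fingers": 0.03}
  ]
}}

```text
t: 5.5
eef_pos: [592.6, 99.3, 253.4]
tcp_rot: [-1.0, 0.574, -1.391]
ft_force: [-0.8, 0.0, -5.1]
opening: 0.545
```

```bash
python3 - <<'E'
from h import *
import cv2
delta(*target(0,up=115,flip=True))
cv2.imwrite("pics/w5.png",optics.read_camera("wrist")[:,:,::-1])
E
```

```text
t 5.5 q [-0.244  0.331  1.969  1.101  0.798 -1.045] pos [592.6  99.3 253.4] F [-0.8  0.  -5.1] open 0.545
slide(m) [0.0005, 0.0003, 0.0002] dr [0.0017, 2.2684, 0.0003]
```

View pics/w5.png

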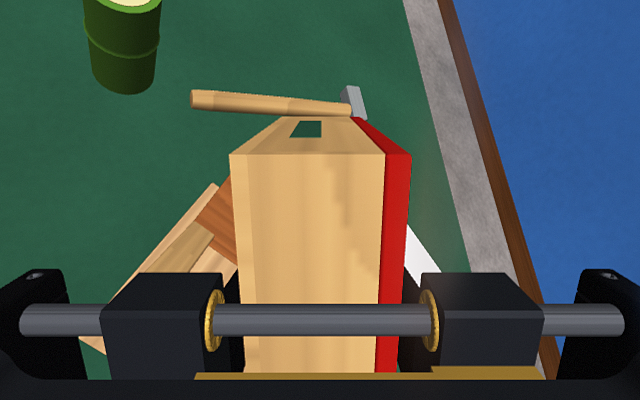

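Box hasn't slipped in the grip (corners still at (230,154) and (411,154)). Continue.

Request:
{"op": "drive_tool", "data": {
  "steps": [
    {"slide": [0,0,0],"dr": [0,0.08,0],"fingers": 0.03},
    {"slide": [0,0,0],"dr": [0,0.16,0],"fingers": 0.03},
    {"slide": [0,0,0],"dr": [0,0.24,0],"fingers": 0.03},
    {"slide": [0,0,0],"dr": [0,0.32,0],"fingers": 0.03},
    {"slide": [0,0,0],"dr": [0,0.4,0],"fingers": 0.03}
  ]
}}

```text
t: 5.97
eef_pos: [592.7, 99.3, 253.7]
tcp_rot: [-1.284, 0.743, -1.849]
ft_force: [-0.7, 0.0, -3.8]
opening: 0.549
```

Request:
{"op": "drive_tool", "data": {
  "steps": [
    {"slide": [0,0,0],"dr": [0,0.08,0],"fingers": 0.03},
    {"slide": [0,0,0],"dr": [0,0.16,0],"fingers": 0.03},
    {"slide": [0,0,0],"dr": [0,0.24,0],"fingers": 0.03},
    {"slide": [0,0,0],"dr": [0,0.32,0],"fingers": 0.03},
    {"slide": [0,0,0],"dr": [0,0.4,0],"fingers": 0.03}
  ]
}}

```text
t: 6.38
eef_pos: [592.7, 99.3, 253.7]
tcp_rot: [-1.672, 0.781, -2.403]
ft_force: [-0.8, 0.6, -4.8]
opening: 0.544
```

Request:
{"op": "drive_tool", "data": {
  "steps": [
    {"slide": [0,0,0],"dr": [0,0.08,0],"fingers": 0.03},
    {"slide": [0,0,0],"dr": [0,0.16,0],"fingers": 0.03},
    {"slide": [0,0,0],"dr": [0,0.24,0],"fingers": 0.03},
    {"slide": [0,0,0],"dr": [0,0.32,0],"fingers": 0.03},
    {"slide": [0,0,0],"dr": [0,0.4,0],"fingers": 0.03}
  ]
}}

```text
t: 6.8
eef_pos: [592.7, 99.3, 253.7]
tcp_rot: [-2.019, 0.669, -2.919]
ft_force: [0.6, -0.5, -5.1]
opening: 0.544
```

Request:
{"op": "drive_tool", "data": {
  "steps": [
    {"slide": [0,0,0],"dr": [0,0.08,0],"fingers": 0.03},
    {"slide": [0,0,0],"dr": [0,0.16,0],"fingers": 0.03},
    {"slide": [0,0,0],"dr": [0,0.24,0],"fingers": 0.03},
    {"slide": [0,0,0],"dr": [0,0.32,0],"fingers": 0.03},
    {"slide": [0,0,0],"dr": [0,0.4,0],"fingers": 0.03}
  ]
}}

```text
t: 7.22
eef_pos: [592.7, 99.3, 253.7]
tcp_rot: [-2.236, 0.455, 2.962]
ft_force: [-0.2, 0.8, -4.5]
opening: 0.547
```

Request:
{"op": "drive_tool", "data": {
  "steps": [
    {"slide": [0,0,0],"dr": [0,0.08,0],"fingers": 0.03},
    {"slide": [0,0,0],"dr": [0,0.16,0],"fingers": 0.03},
    {"slide": [0,0,0],"dr": [0,0.24,0],"fingers": 0.03},
    {"slide": [0,0,0],"dr": [0,0.32,0],"fingers": 0.03},
    {"slide": [0,0,0],"dr": [0,0.4,0],"fingers": 0.03}
  ]
}}

```text
t: 7.63
eef_pos: [592.7, 99.3, 253.7]
tcp_rot: [-2.338, 0.19, 2.645]
ft_force: [0.4, -0.0, -5.1]
opening: 0.55
```

```bash
python3 - <<'E'
from h import *
delta(*target(0,up=115,flip=True))
E
```

```text
t 7.6333 q [-0.244  0.331  1.969  1.101  0.798  0.953] pos [592.7  99.3 253.7] F [ 0.4 -0.  -5.1] open 0.55
slide(m) [-0.0002, 0.0004, 0.0006] dr [0.0007, 0.2706, 0.001]
```

Request:
{"op": "drive_tool", "data": {
  "steps": [
    {"slide": [0,0,0],"dr": [0,0.08,0],"fingers": 0.03},
    {"slide": [0,0,0],"dr": [0,0.16,0],"fingers": 0.03},
    {"slide": [0,0,0],"dr": [0.0,0.23,0],"fingers": 0.03},
    {"slide": [0,0,0],"dr": [0,0.27,0],"fingers": 0.03},
    {"slide": [0,0,0],"dr": [0,0.27,0],"fingers": 0.03}
  ]
}}

```text
t: 8.05
eef_pos: [592.7, 99.3, 253.7]
tcp_rot: [-2.357, 0.001, 2.453]
ft_force: [0.8, -0.4, -4.5]
opening: 0.545
```

```bash
python3 - <<'E'
from h import *
import cv2
delta(*target(0,up=0,flip=True))
cv2.imwrite("pics/w6.png",optics.read_camera("wrist")[:,:,::-1])
cv2.imwrite("pics/s6.png",cv2.resize(optics.read_camera("scene")[80:260,240:480,::-1],None,fx=3,fy=3))
E
```

```text
t 8.05 q [-0.244  0.331  1.969  1.101  0.798  1.222] pos [592.7  99.3 253.7] F [ 0.8 -0.4 -4.5] open 0.545
slide(m) [-0.0003, 0.0817, 0.0819] dr [0.0006, 0.0024, 0.0011]
```

View pics/w6.png

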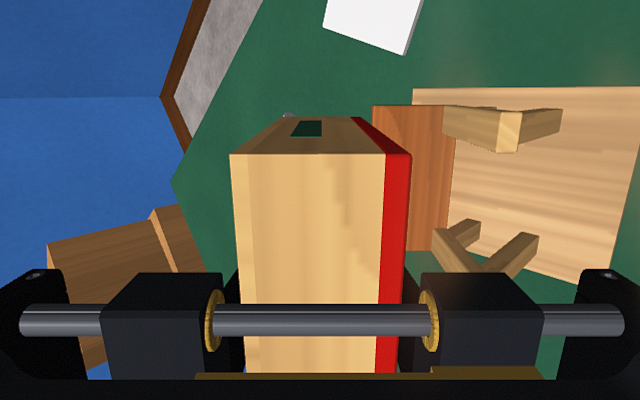

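View pics/s6.png

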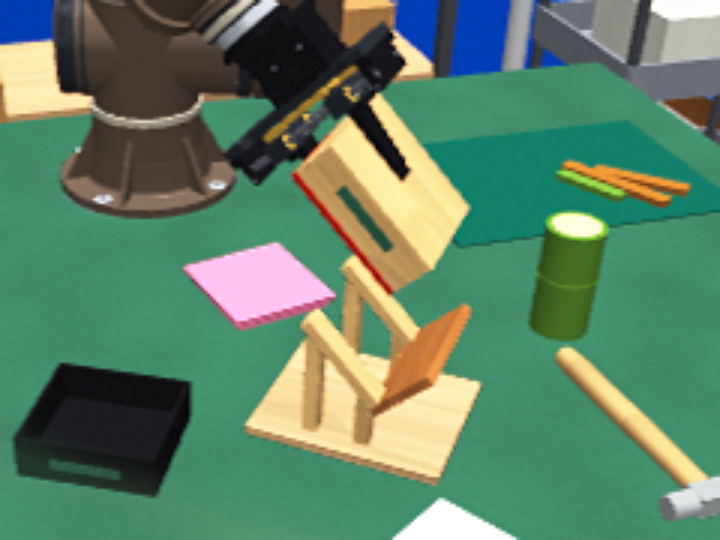

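Request:
{"op": "drive_tool", "data": {
  "steps": [
    {"slide": [0,0.01,0.01],"dr": [0,0.002,0],"fingers": 0.03},
    {"slide": [0,0.026,0.026],"dr": [0,0.002,0],"fingers": 0.03},
    {"slide": [0,0.042,0.042],"dr": [0,0.002,0],"fingers": 0.03},
    {"slide": [0,0.056,0.056],"dr": [0.0,0.002,0.001],"fingers": 0.03},
    {"slide": [0,0.066,0.066],"dr": [0,0.002,0.001],"fingers": 0.03}
  ]
}}

```text
t: 8.57
eef_pos: [592.9, 99.1, 159.2]
tcp_rot: [-2.356, 0.002, 2.452]
ft_force: [0.4, -0.5, -5.9]
opening: 0.547
```

Request:
{"op": "drive_tool", "data": {
  "steps": [
    {"slide": [0,0.004,0.004],"dr": [0,0,0],"fingers": 0.03},
    {"slide": [0,0.007,0.007],"dr": [0,0,0],"fingers": 0.03},
    {"slide": [0,0.009,0.009],"dr": [0,0,0],"fingers": 0.03},
    {"slide": [0,0.01,0.01],"dr": [0.0,0,0],"fingers": 0.03},
    {"slide": [0,0.01,0.01],"dr": [0,0,0],"fingers": 0.03}
  ]
}}

```text
t: 8.98
eef_pos: [593.6, 99.2, 147.6]
tcp_rot: [-2.358, 0.002, 2.451]
ft_force: [0.3, 0.2, -4.9]
opening: 0.546
```

```bash
python3 - <<'E'
from h import *
import cv2
delta(*target(0,up=0,flip=True))
cv2.imwrite("pics/w7.png",optics.read_camera("wrist")[:,:,::-1])
E
```

```text
t 8.9833 q [-0.243  0.507  2.07   1.388  0.706  0.834] pos [593.6  99.2 147.6] F [ 0.3  0.2 -4.9] open 0.546
slide(m) [0.0003, 0.0064, 0.0071] dr [0.0018, 0.002, -0.0013]
```

View pics/w7.png

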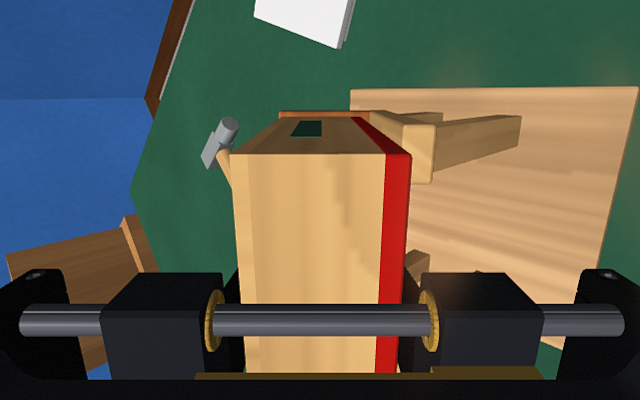

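Good alignment; the lid (x≈410) is about to meet the rail end (405,125). Slowly down.

Request:
{"op": "drive_tool", "data": {
  "steps": [
    {"slide": [0,0.002,0.002],"dr": [0.001,0,0],"fingers": 0.03},
    {"slide": [0,0.004,0.004],"dr": [0.001,0,0],"fingers": 0.03},
    {"slide": [0,0.005,0.005],"dr": [0.001,0,0],"fingers": 0.03},
    {"slide": [0,0.005,0.005],"dr": [0.001,0,0],"fingers": 0.03},
    {"slide": [0,0.005,0.005],"dr": [0.001,0,0],"fingers": 0.03}
  ]
}}

```text
t: 9.45
eef_pos: [593.4, 99.2, 140.0]
tcp_rot: [-2.357, 0.001, 2.451]
ft_force: [-0.5, -0.0, -4.9]
opening: 0.549
```

Request:
{"op": "drive_tool", "data": {
  "steps": [
    {"slide": [0,0.001,0.001],"dr": [0,0,0],"fingers": 0.03},
    {"slide": [0,0.002,0.002],"dr": [0,0,0],"fingers": 0.03},
    {"slide": [0,0.002,0.002],"dr": [0,0,0],"fingers": 0.03},
    {"slide": [0,0.002,0.002],"dr": [0,0,0],"fingers": 0.03}
  ]
}}

```text
t: 9.78
eef_pos: [593.9, 99.3, 138.3]
tcp_rot: [-2.359, 0.003, 2.451]
ft_force: [-1.2, -2.1, 4.9]
opening: 0.545
```

Request:
{"op": "drive_tool", "data": {
  "steps": [
    {"slide": [0,0,0],"dr": [0,0,0],"fingers": 0.054},
    {"slide": [0,0,0],"dr": [0,0,0],"fingers": 0.058},
    {"slide": [0,0,0],"dr": [0,0,0],"fingers": 0.062},
    {"slide": [0,0,0],"dr": [0,0,0],"fingers": 0.07},
    {"slide": [0,0,0],"dr": [0,0,0],"fingers": 0.08}
  ]
}}

```text
t: 10.2
eef_pos: [593.4, 99.3, 137.2]
tcp_rot: [-2.357, 0.001, 2.451]
ft_force: [-1.2, 0.0, -0.8]
opening: 0.737
```

Request:
{"op": "drive_tool", "data": {
  "steps": [
    {"slide": [0,0,0],"dr": [0,0,0],"fingers": 0.095},
    {"slide": [0,0,0],"dr": [0,0,0],"fingers": 0.095},
    {"slide": [0,0,0],"dr": [0,0,0],"fingers": 0.095},
    {"slide": [0,0,0],"dr": [0,0,0],"fingers": 0.095},
    {"slide": [0,0,0],"dr": [0,0,0],"fingers": 0.095}
  ]
}}

```text
t: 10.62
eef_pos: [593.4, 99.2, 137.2]
tcp_rot: [-2.357, 0.001, 2.451]
ft_force: [-0.5, -0.2, 0.3]
opening: 0.992
```

```bash
python3 - <<'E'
from h import *
import cv2
delta(*target(0,up=0,flip=True))
cv2.imwrite("pics/w8.png",optics.read_camera("wrist")[:,:,::-1])
E
```

```text
t 10.6167 q [-0.243  0.526  2.077  1.416  0.701  0.798] pos [593.4  99.2 137.2] F [-0.5 -0.2  0.3] open 0.992
slide(m) [0.0002, -0.0009, -0.0003] dr [0.0005, 0.0011, -0.0009]
```

View pics/w8.png

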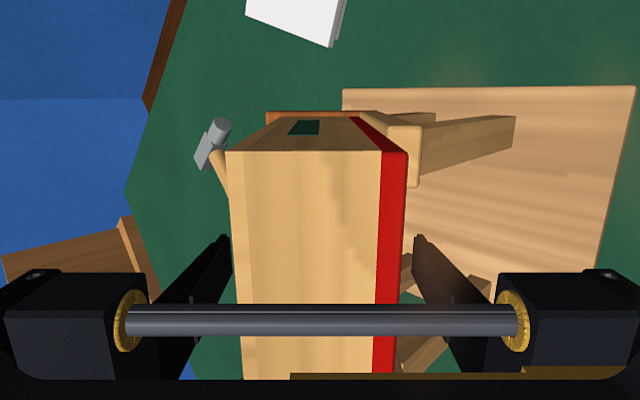

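Request:
{"op": "drive_tool", "data": {
  "steps": [
    {"slide": [0,-0.012,0],"dr": [0,0,0],"fingers": 0.095},
    {"slide": [0,-0.035,0],"dr": [0,0,0],"fingers": 0.095},
    {"slide": [0,-0.06,0],"dr": [0,0,0],"fingers": 0.095},
    {"slide": [0,-0.09,0],"dr": [0,0,0],"fingers": 0.095},
    {"slide": [0,-0.12,0],"dr": [0,0,0],"fingers": 0.095}
  ]
}}

```text
t: 11.08
eef_pos: [538.3, 33.5, 222.5]
tcp_rot: [-2.356, 0.0, 2.451]
ft_force: [0.9, 0.3, -0.2]
opening: 1.001
```

Request:
{"op": "drive_tool", "data": {
  "steps": [
    {"slide": [0,-0.02,0],"dr": [0,0,0],"fingers": 0.095},
    {"slide": [0,-0.02,0],"dr": [0,0,0],"fingers": 0.095},
    {"slide": [0,-0.02,0],"dr": [0,0,0],"fingers": 0.095}
  ]
}}

```text
t: 11.33
eef_pos: [530.4, 22.5, 236.7]
tcp_rot: [-2.357, 0.003, 2.449]
ft_force: [0.6, -0.1, 0.1]
opening: 0.999
```

```bash
python3 - <<'E'
from h import *
import cv2
delta(*target(0,up=0,flip=True))
for nm in("wrist","side","scene"):
    m=optics.camera_model(nm)
    im=optics.read_camera(nm)[:,:,::-1].copy()
    pts=[T(H+26*c*n+70*a*e+65*b*yv,S) for a in(-1,1) for b in(-1,1) for c in (-1,1)]
    if nm=="wrist":
        for p in proj(nm,np.array(pts),m): cv2.circle(im,tuple(int(v) for v in p.round()),3,(255,0,255),1)
    elif nm=="side": im=cv2.resize(im[150:330,200:400],None,fx=3,fy=3)
    else: im=cv2.resize(im[100:260,240:480],None,fx=3,fy=3)
    cv2.imwrite(f"pics/{nm}9.png",im)
E
```

```text
t 11.3333 q [-0.454  0.296  2.092  1.088  0.888  1.024] pos [530.4  22.5 236.7] F [ 0.6 -0.1  0.1] open 0.999
slide(m) [0.0009, 0.1397, -0.0] dr [0.0009, 0.0013, -0.0032]
```

View pics/wrist9.png

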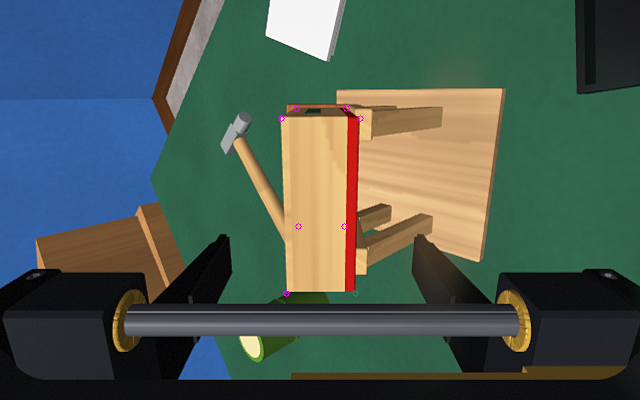

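View pics/side9.png

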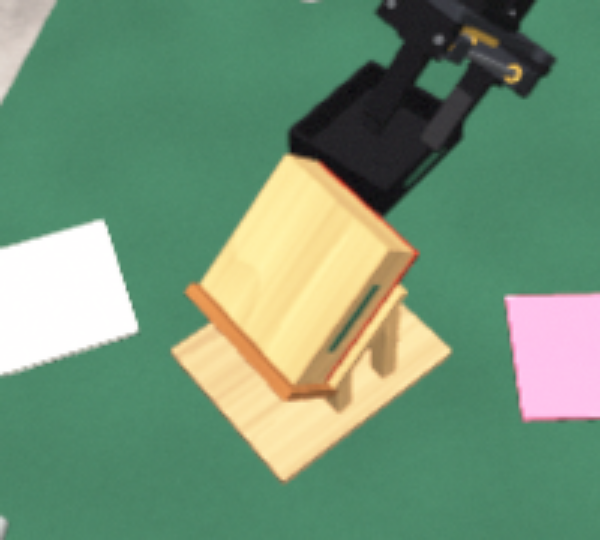

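View pics/scene9.png

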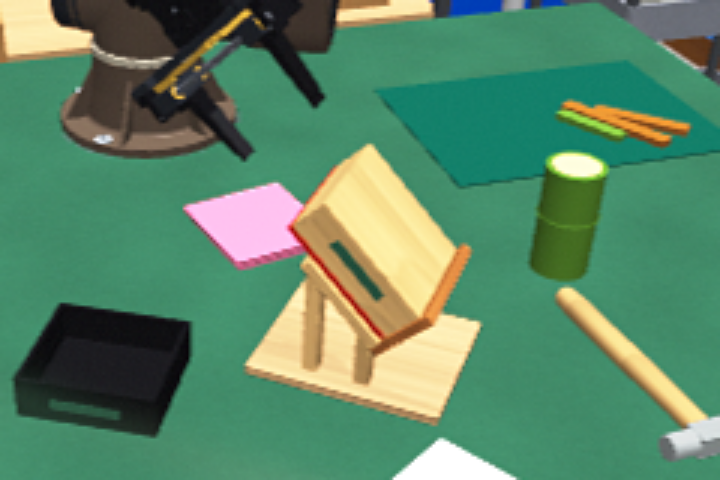

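The box rests at home, lid underneath. The predicted corners fall on the upper end of the box within about 2 px, for example (287,293) and (361,119). The gripper is clear, so I am handing in.

```bash
python3 -c "
from cell import env
print(env.job_done())"
```

```text
the job is handed in; nothing more can be done
None
```

The box now leans on the stand with its red lid underneath and its end on the foot board. I handed the job in at about 11.5 s; the hand-in gives no verdict.

**What I did:** I located the stand in the camera images and pinched box and lid together from the free upper end, one finger in the gap between the rails. Then I lifted it straight up 115 mm, rolled it 180° about the finger axis, set it back down, opened the gripper and backed away.

**Last checks:**
- **Grip:** The opening stayed at about 0.545 (52 mm) from lift to set-down, so the lid was held shut. The box showed no slip in the wrist pictures during the turn.
- **Placing:** On set-down the vertical force rose by about 10 N at 138 mm, the height at which I had gripped the box.
- **Position:** After release, the predicted home-position corners fell on the box's upper end within about 2 px in the wrist picture. The scene and side pictures show the box square on both rails with the lid shut. I worked only to about 1–3 mm, because the stand positions from the fixed cameras and the wrist camera differed by about 2.5 mm across y.
- **Bystanders:** The bamboo and mallet look unmoved in the last scene picture. I did not measure any of the bystanders, and the glue and tape were outside that cropped picture, but the arm stayed well clear of both.
- **Not checked:** The two tiles could not be seen directly. With the lid closed throughout, they should still be inside.

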